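# Flip the sign panel over the stop wall

### The arm

A 7-joint arm with a two-finger parallel gripper is mounted at the origin on a cart in front of the work surface, level with it; the furniture and walls round the work are solid. World frame = base frame: x ahead of the robot, y to its left, z up, the work surface at z = 0. Lengths are in m, angles in degrees, forces in N, time in s.
With the tool pointing down it reaches from about 0.35 to 0.775 m from the base axis. Payload 3.1 kg.
Tool frame: the origin (TCP) lies on the centre line of the jaws, within the pads' length; the fingertips stand 17 mm ahead of it and the grasp point (between the pads) lies 2 mm behind it (robot.tip_reach is the distance from the TCP to the fingertips, in m); z points along the fingers, y is the direction in which the jaws open and shut (so a half turn about z gives the same grasp; the last joint's range is limited). The gripper opens to 85 mm and grips with 20 to 120 N. Pads are 22 mm wide; open, the fingers measure 114 mm over their backs; the gripper's body (76 mm by 85 mm) begins 54 mm behind the grasp point. The pads swing forward as they close: fully open they stand 13 mm farther back than shut.
Start: joints at [63.845, 17.813, 0.802, 86.603, -0.252, 75.585, -1.558], TCP at [0.222, -0.503, 0.248] pointing down, gripper open.
Joint ranges: [-154.91, 154.91], [-16.99, 109.72], [-72.82, 74.43], [7.12, 147.25], [-82.49, 262.49], [11.32, 116.49], [-174.64, 174.64]. Speed limits (degrees/s): [159.86, 159.86, 180, 180, 180, 180, 180].

### API

Orientations are given as [roll, pitch, yaw] about the fixed x, y, z axes, in that order (R = Rz(yaw) Ry(pitch) Rx(roll)).
In Python, from station import robot, fingers, vision, workorder, recognise gives the robot as it stands. Calls block until the motion is done:
- robot.move_to(position, orientation): joint-space move of the TCP to a pose.
- robot.line_to(position, orientation=None, velocity=0.15, f_stop=None): straight line of the TCP; orientation=None keeps the orientation; velocity is the mean speed in m/s. With f_stop (N) it stops when the force on the tool has changed by that much, and returns True; else False.
- robot.move_j(angles): joint-space move.
- fingers.gripper_to(opening, force=None): opening from 0.0 (shut) to 1.0 (fully open); force is the grip in N (None keeps the last); returns when the fingers have stopped.
- robot.pause(seconds).
- robot.inverse_kinematics(position, orientation): joint angles nearest the present ones, or None.
- vision.grab_frame(name): name is "scene" or "top" or "wrist"; returns the picture (384x512x3 uint8, red, green, blue); there is no depth.
- vision.calibration(name): a dict with "mtx" (3x3 intrinsics, pixels), "extrinsics" (4x4, takes a point from world to camera coordinates); the wrist camera has in their place "T_tool_cam" (4x4, takes a point from camera to tool coordinates, whose origin is the TCP and whose axes are the flange's). Camera axes: x right, y up, looking along -z (the intrinsics and any distortion apply to the point x, -y, -z); pixel columns grow to the right and rows downward; lengths in m; the calibration is good to about 2 mm. A picture is of the moment at which its call begins: read the wrist's pose just before it. calibration takes no time and is no camera call.
A pose or a line that the arm cannot do raises robot.PlanningError and nothing moves.
- workorder.close_job(): hands the job in, once; it reports no verdict.
Trained networks look in the newest picture that a camera, given by its name, has taken for a name from the list of things; names that differ only in an ending like _2 or _b are one class to them, and where a whole thing is asked for, a point or a joint stands for the part that bears it (a point fixed in the world has none). Each returns a list of dicts, best first, with "p" (0 to 1); they miss things now and then, are a little off and sometimes report something else, mostly with a low value. They report only what shows in the picture. A call takes as long as a camera call. They do not tell look-alikes from the thing itself.
- recognise(label, camera): "rect" ([centre column, centre row, width, height] in pixels, round what is visible of it).
Readings, each from a call of its own:
- robot.current_time_s(): time.
- robot.current_joint_positions(): joint angles.
- robot.current_dq(): joint speeds.
- robot.current_joint_torque(): joint torques, N m.
- robot.current_tool_pos(): TCP position.
- robot.current_eef_rot(): TCP orientation.
- robot.current_contact_force(): force on the tool from outside, world axes, zero at the start.
- robot.current_torque(): the same for the moment, N m.
- robot.current_finger_gap(): opening from 0.0 (shut) to 1.0 (fully open).
Only numpy, scipy, OpenCV 4.12 (cv2) and the standard library are available. Lean on these libraries where they do the work, as an engineer would, in place of code of your own. Each camera call takes 0.05 s, during which the arm holds its last target.

### The job

Turn the white panel over in the wooden fixture so that it lies cork side up on the far ledge: push it off the near deck with the fingertips so that its nose drops into the groove against the stop wall, then gently push its raised edge on, up and forward, until it stands up and flips over the wall. Do not pinch it or pick it up, and leave everything else on the table where it is.

Things in the scene. Friction and masses are not known exactly. Their poses are not given: they have to be found in the camera images.
- fixture: Turn-over fixture of light wood, fixed to the table, 260 mm long (its x, away from the robot), 128 mm wide. Origin: on the table, under the stop wall's near face, on the centre line; z up. Along its x: near deck -160 to -60 mm, open groove -60 to 0 (floor 8 mm high), then stop wall and far ledge 0 to +95 mm. Side cheeks along deck and groove: inner faces at y = +-56 mm, top 60 mm high.
- deck_edge (a point): Middle of the near deck's top edge at the groove. The deck's top is 48 mm above the table. Pushed on in the fixture's +x, the panel tips nose down into the groove soon after its middle has passed this edge.
- wall_edge (a point): Middle of the aluminium stop wall's top edge, facing the groove, 20 mm above the table. With its nose at the wall's foot the panel leans back on the deck edge at about 40 degrees; a level push would now wedge it. Follow its raised near edge forward and up in an arc round the nose; near upright, a level push above this edge topples it over the wall.
- far_ledge (a point): Middle of the far ledge's top, 20 mm above the table, level with the stop wall; 95 mm long, 112 mm between low sides of its own height, a lip 30 mm high at its far end.
- panel: Loose flat panel, 80 mm (its x) by 90 mm (its y) by 12 mm thick, about 0.16 kg; white front with a blue field and four dark screw heads, cork back. Origin: centre of its cork face; its z axis points out of the white face (up at the start), its x towards the fixture's stop wall. It starts on the near deck, square to the fixture within about 5 degrees.
- panel_center (a point): Middle of the panel (of its thickness too).
- panel_front (a point): Middle of the panel's leading edge face, 40 mm from its middle, the side towards the stop wall at the start.
- wax_jar: Bystander, loose, stays where it is: white open jar, 52 mm across, 58 mm high. Origin: centre of its underside.
- red_cap: Bystander, loose, stays where it is: red plastic cap, 34 mm across, 28 mm high. Origin: centre of its underside.
- medallion_a: Bystander, loose, stays where it is: bronze medallion lying flat, 55 mm across, 10 mm high. Origin: centre of its underside.
- medallion_b: Bystander, loose, stays where it is: bronze medallion lying flat, 50 mm across, 10 mm high. Origin: centre of its underside.
There are look-alikes about, which are no part of the job. There is more than one size of the panel; the one meant has the size given above.

How it is judged:
By the outcome, as a careful person would: the job done as asked, in the order asked, and still so for the second after the job is handed in, with the robot touching nothing.
It also fails if it takes over 42 s, if anything falls off the work surface, if the arm or the gripper's body presses on something with over 40 N, if the wrist force passes 120 N, or if a joint passes its speed limit or range.

## Working session

There is one attempt and no reset: what is moved stays moved. The work goes in short steps, each a Python script; the robot and the scene stay as the last script left them, time stands still between calls to the robot, and variables do not carry over. Pictures are saved under pics/ and viewed, and the job is handed in when it is done.

```bash
mkdir -p pics; ls; python3 - <<'E'
from station import robot, fingers, vision, workorder, recognise
import cv2, numpy as np
np.set_printoptions(precision=4,suppress=True)
for n in ["scene","top"]:
    im=vision.grab_frame(n); cv2.imwrite(f"pics/{n}0.png",cv2.cvtColor(im,cv2.COLOR_RGB2BGR))
    print(n,vision.calibration(n))
    for l in ["fixture","panel","wax_jar"]:
        print(l,recognise(l,n))
print(vision.calibration("wrist")); print(robot.current_time_s(), robot.current_tool_pos(), robot.current_eef_rot(), robot.tip_reach)
E
```

```text
pics
scene {'mtx': array([[373.8552,   0.    , 254.5344],
       [  0.    , 373.8552, 189.6732],
       [  0.    ,   0.    ,   1.    ]]), 'extrinsics': array([[-0.787 , -0.6168, -0.0142,  0.4253],
       [ 0.4452, -0.5838,  0.6789, -0.3209],
       [-0.427 ,  0.528 ,  0.7341, -1.0021],
       [ 0.    ,  0.    ,  0.    ,  1.    ]])}
fixture [{'rect': [228.0, 217.1, 90.0, 58.6], 'p': 0.61}]
panel [{'rect': [305.9, 190.6, 36.9, 32.1], 'p': 0.97}, {'rect': [250.8, 214.1, 35.2, 30.1], 'p': 0.64}, {'rect': [227.5, 217.0, 88.2, 55.4], 'p': 0.52}]
wax_jar [{'rect': [298.1, 140.6, 14.1, 18.1], 'p': 0.67}]
top {'mtx': array([[382.5966,   0.    , 260.1253],
       [  0.    , 382.5966, 189.5668],
       [  0.    ,   0.    ,   1.    ]]), 'extrinsics': array([[ 0.0061, -0.9999, -0.011 , -0.0563],
       [ 0.9954,  0.005 ,  0.0955, -0.5659],
       [-0.0954, -0.0115,  0.9954, -1.0258],
       [ 0.    ,  0.    ,  0.    ,  1.    ]])}
fixture [{'rect': [221.8, 178.6, 64.5, 98.4], 'p': 0.81}]
panel [{'rect': [306.5, 227.3, 58.6, 58.2], 'p': 0.91}, {'rect': [230.1, 201.2, 35.6, 36.3], 'p': 0.79}]
wax_jar [{'rect': [376.3, 169.3, 20.4, 19.4], 'p': 0.73}, {'rect': [143.9, 246.1, 19.6, 18.6], 'p': 0.43}]
{'mtx': array([[284.6905,   0.    , 256.4491],
       [  0.    , 284.6905, 189.3367],
       [  0.    ,   0.    ,   1.    ]]), 'T_tool_cam': array([[ 0.0006,  0.9523,  0.3053,  0.0782],
       [ 1.    , -0.001 ,  0.0012, -0.0007],
       [ 0.0014,  0.3053, -0.9523, -0.125 ],
       [ 0.    ,  0.    ,  0.    ,  1.    ]])}
0.4 [ 0.2217 -0.5033  0.2481] [-179.981    -0.0001   23.7684] 0.017
```

View pics/scene0.png

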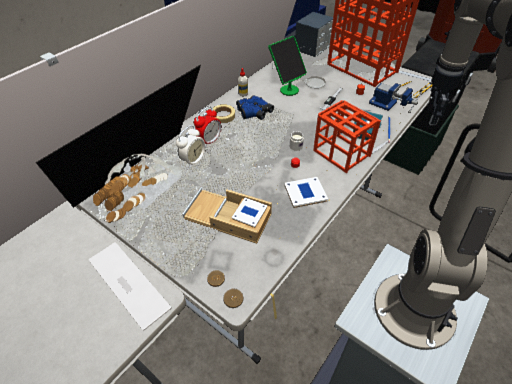

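View pics/top0.png

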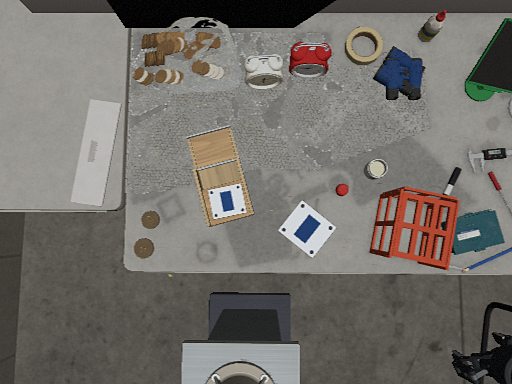

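```bash
python3 - <<'E'
import cv2
a=cv2.imread("pics/top0.png")[110:270,120:340]; cv2.imwrite("pics/topz.png",cv2.resize(a,None,fx=3.6,fy=3.6,interpolation=cv2.INTER_CUBIC))
a=cv2.imread("pics/scene0.png")[120:270,160:360]; cv2.imwrite("pics/scenez.png",cv2.resize(a,None,fx=4,fy=4,interpolation=cv2.INTER_CUBIC))
E
```

```text
(no output)
```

View pics/topz.png

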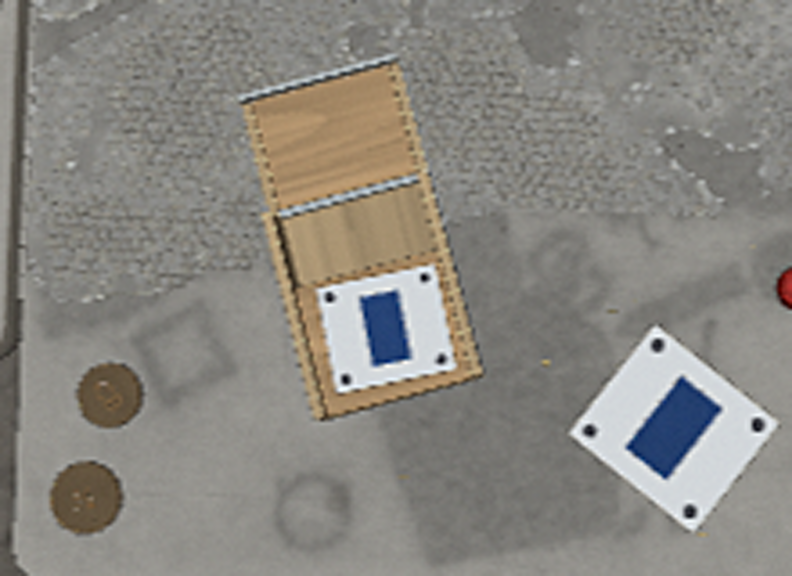

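View pics/scenez.png

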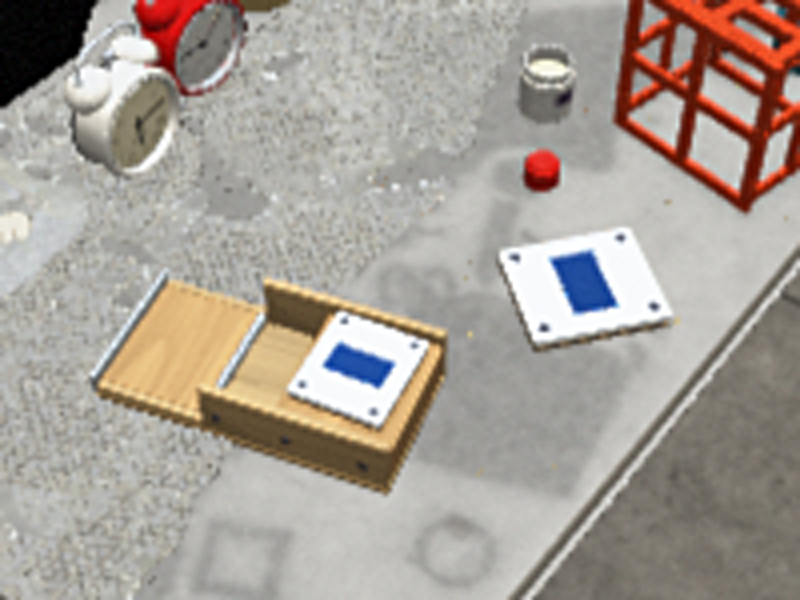

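The top view shows the 80x90 panel on the fixture's near deck (full-picture px ~(230,201)); a bigger look-alike lies at (306,227). In the scene view the fixture is at (228,217). I'll fit the fixture pose from corners seen in both views.

```bash
cat > h.py <<'E'
import numpy as np, cv2
from scipy.optimize import least_squares
def proj(P,mtx,E):
    P=np.atleast_2d(P); c=P@E[:3,:3].T+E[:3,3]
    return np.c_[mtx[0,2]+mtx[0,0]*c[:,0]/-c[:,2], mtx[1,2]+mtx[1,1]*(-c[:,1])/-c[:,2]]
def F2W(f,P):
    P=np.atleast_2d(P).astype(float); c,s=np.cos(f[2]),np.sin(f[2])
    return np.c_[f[0]+c*P[:,0]-s*P[:,1], f[1]+s*P[:,0]+c*P[:,1], P[:,2]]
def boxlines(f):
    L=[]
    def poly(pts): L.append(F2W(f,np.array(pts)/1000))
    for s in(1,-1):
        poly([(-160,56*s,60),(0,56*s,60),(0,64*s,60),(-160,64*s,60),(-160,56*s,60)])
    poly([(-60,56,48),(-60,-56,48)]); poly([(0,56,20),(0,-56,20)])
    poly([(95,64,30),(95,-64,30)])
    return L
E
python3 - <<'E'
from station import vision
from h import *
T=(np.array([(318,418),(482,372),(265,215),(428,172),(240,100),(397,58),(278,217),(418,182)])/3.6+[120,110])
S=(np.array([(390,452),(445,335),(200,388),(267,280),(93,380),(165,275),(222,383),(268,316)])/4+[160,120])
M=np.array([(-160,64,60),(-160,-64,60),(0,64,60),(0,-64,60),(95,64,30),(95,-64,30),(0,56,20),(0,-56,20)])/1000
ct,cs=vision.calibration("top"),vision.calibration("scene")
def res(f,a=1,b=1):
    W=F2W(f,M); return np.r_[a*(proj(W,ct['mtx'],ct['extrinsics'])-T).ravel(),b*(proj(W,cs['mtx'],cs['extrinsics'])-S).ravel()]
for a,b in((1,1),(1,0),(0,1)):
    r=least_squares(res,[.6,.1,.2],args=(a,b),loss='soft_l1'); print(r.x,np.degrees(r.x[2])); 
    print(np.round(res(r.x).reshape(-1,2),1).tolist())
r=least_squares(res,[.6,.1,.2],loss='soft_l1')
for n,c,z,o,w in(("top",ct,3.6,(120,110),(220,160)),("scene",cs,4,(160,120),(200,150))):
    a=cv2.imread(f"pics/{n}0.png")[o[1]:o[1]+w[1],o[0]:o[0]+w[0]]; a=cv2.resize(a,None,fx=z,fy=z,interpolation=cv2.INTER_CUBIC)
    for L in boxlines(r.x):
        p=(proj(L,c['mtx'],c['extrinsics'])-o+.5)*z
        cv2.polylines(a,[p.astype(np.int32)],False,(0,0,255),1)
    cv2.imwrite(f"pics/{n}fit.png",a)
E
```

```text
[0.6333546  0.06754041 0.27675619] 15.856961891263397
[[-1.0, 1.3], [0.1, 1.0], [-1.4, -0.1], [-0.7, -0.9], [-1.0, 0.9], [-0.3, 0.4], [0.4, 0.7], [0.3, -0.3], [-0.2, -1.4], [1.1, -2.5], [-0.8, -0.9], [0.1, -2.2], [0.5, -1.6], [1.0, -2.4], [-3.9, 6.4], [-0.4, -1.4]]
[0.63451356 0.06628587 0.27439145] 15.721472091741997
[[-0.7, 0.8], [0.5, 0.7], [-1.0, -0.6], [-0.2, -1.2], [-0.5, 0.4], [0.3, -0.0], [0.9, 0.2], [0.8, -0.6], [-0.3, -1.8], [1.0, -2.8], [-0.9, -1.4], [0.1, -2.5], [0.5, -2.1], [1.1, -2.8], [-3.9, 5.9], [-0.4, -1.8]]
[0.62904323 0.07226272 0.28198017] 16.156273797439606
[[-2.5, 2.9], [-1.4, 2.5], [-3.2, 1.6], [-2.5, 0.6], [-2.9, 2.6], [-2.2, 1.8], [-1.3, 2.3], [-1.4, 1.1], [0.2, 0.1], [1.3, -1.2], [-0.7, 0.7], [0.0, -0.8], [0.4, 0.1], [0.8, -0.9], [-3.8, 8.0], [-0.4, -0.0]]
```

View pics/topfit.png

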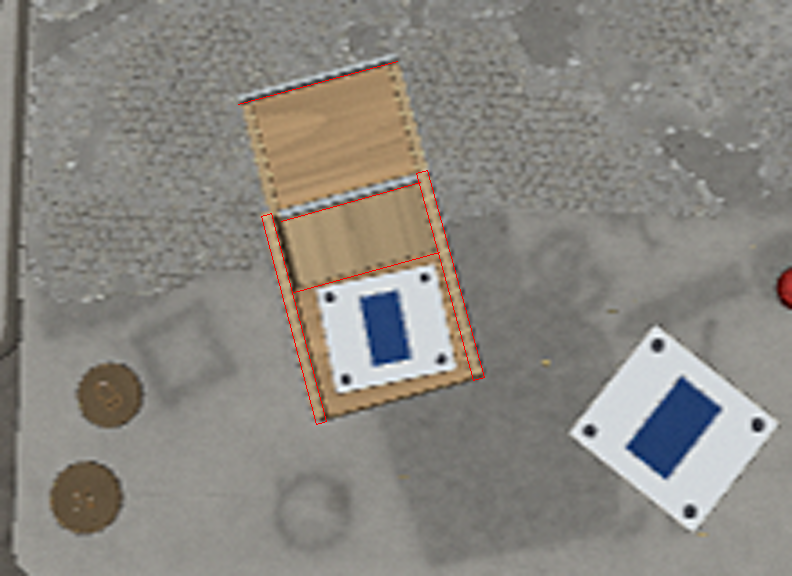

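View pics/scenefit.png

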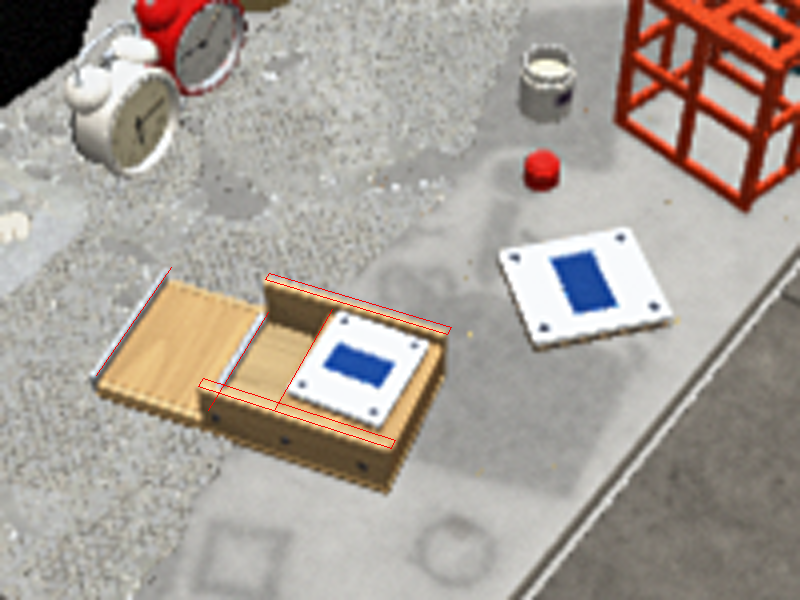

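```bash
cat >> h.py <<'E'
def backproj(uv,z,mtx,E):
    R,t=E[:3,:3],E[:3,3]; C=-R.T@t; out=[]
    for u,v in np.atleast_2d(uv):
        d=R.T@np.array([(u-mtx[0,2])/mtx[0,0],-(v-mtx[1,2])/mtx[1,1],-1]); out.append(C+d*(z-C[2])/d[2])
    return np.array(out)
def W2F(f,P):
    P=np.atleast_2d(P); c,s=np.cos(f[2]),np.sin(f[2]); d=P[:,:2]-f[:2]
    return np.c_[c*d[:,0]+s*d[:,1],-s*d[:,0]+c*d[:,1],P[:,2]]
def wristE(T,pos,rpy):
    from scipy.spatial.transform import Rotation
    W=np.eye(4); W[:3,:3]=Rotation.from_euler('xyz',rpy,degrees=True).as_matrix(); W[:3,3]=pos
    return np.linalg.inv(W@T)
f=np.array([.634,.067,np.radians(15.8)])
E
python3 - <<'E'
from station import *
from h import *
np.set_printoptions(precision=4,suppress=True)
ct=vision.calibration("top")
uv=np.array([(317,290),(435,264),(457,367),(337,393)])/3.6+[120,110]-.5
p=W2F(f,backproj(uv,.06,ct['mtx'],ct['extrinsics'])); print(p*1000)
print(np.linalg.norm(p-np.roll(p,1,0),axis=1)*1000)
# view pose: TCP behind panel
P=F2W(f,[(-.185,0,.20)])[0]
yaw=15.8
print(P,robot.inverse_kinematics(P,[180,0,yaw]))
robot.move_to(P,[180,0,yaw])
fingers.gripper_to(0.4)
pos,r=robot.current_tool_pos(),robot.current_eef_rot()
im=vision.grab_frame("wrist"); cv2.imwrite("pics/w1.png",cv2.cvtColor(im,cv2.COLOR_RGB2BGR))
print(pos,r,robot.tip_reach,robot.current_finger_gap(),robot.current_time_s()); np.save("w1.npy",np.r_[pos,r])
E
```

```text
[[ -64.8817   38.8481   60.    ]
 [ -69.5867  -50.5288   60.    ]
 [-147.5761  -46.1769   60.    ]
 [-142.4457   43.9634   60.    ]]
[77.7325 89.5006 78.1107 90.2861]
[0.456  0.0166 0.2   ] [ 26.1141  11.6176 -34.9354 103.8743   7.2118  66.7244 -85.329 ]
[0.456  0.0166 0.2   ] [179.9996   0.0006  15.7964] 0.017 0.39871442886086855 3.0583
```

View pics/w1.png

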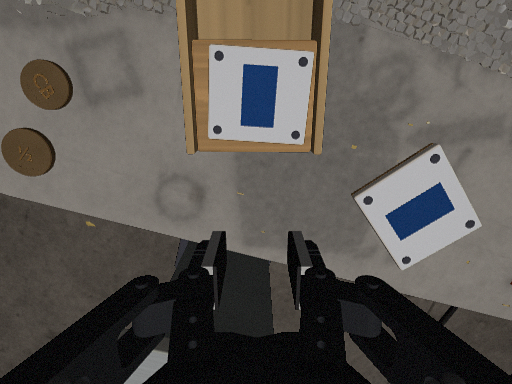

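The wrist view shows the panel square at px (208..314, 45..146), the deck near end at row 153, and the cheeks at columns 187 and 322. The fingertips are at row ~233. Checking these against the fit.

```bash
python3 - <<'E'
from station import *
from h import *
np.set_printoptions(precision=1,suppress=True)
c=vision.calibration("wrist"); d=np.load("w1.npy"); E=wristE(c['T_tool_cam'],d[:3],d[3:])
im=cv2.imread("pics/w1.png")
print("panel",W2F(f,backproj([(209,45),(314,48),(309,146),(208,139)],.06,c['mtx'],E))*1000)
print("deck near L,R",W2F(f,backproj([(196,153),(314,151)],.048,c['mtx'],E))*1000)
print("deck far",W2F(f,backproj([(193,40),(316,40)],.048,c['mtx'],E))*1000)
print("cheek near outer",W2F(f,backproj([(186,154),(324,153)],.060,c['mtx'],E))*1000)
# tool coords of tips
T=c['T_tool_cam']; 
for zt in (.017,.010):
  for u,v in((219,232),(295,232)):
    dd=T[:3,:3]@np.array([(u-c['mtx'][0,2])/c['mtx'][0,0],-(v-c['mtx'][1,2])/c['mtx'][1,1],-1]); print(zt,(T[:3,3]+dd*(zt-T[2,3])/dd[2])*1000)
a=cv2.resize(im[0:384:1],None,fx=1.5,fy=1.5)
for L in boxlines(f):
    p=(proj(L,c['mtx'],E)+.5)*1.5; cv2.polylines(a,[p.astype(np.int32)],False,(0,0,255),1)
cv2.imwrite("pics/w1fit.png",a)
E
```

```text
panel [[ -64.5   41.    60. ]
 [ -66.7  -47.5   60. ]
 [-149.5  -47.9   60. ]
 [-143.1   45.9   60. ]]
deck near L,R [[-158.4   60.4   48. ]
 [-156.3  -55.3   48. ]]
deck far [[-58.6  56.6  48. ]
 [-58.6 -51.   48. ]]
cheek near outer [[-157.1   67.3   60. ]
 [-156.   -62.4   60. ]]
0.017 [  7.9 -21.5  17. ]
0.017 [ 7.9 20.4 17. ]
0.01 [ 11.3 -20.4  10. ]
0.01 [11.4 19.3 10. ]
```

View pics/w1fit.png

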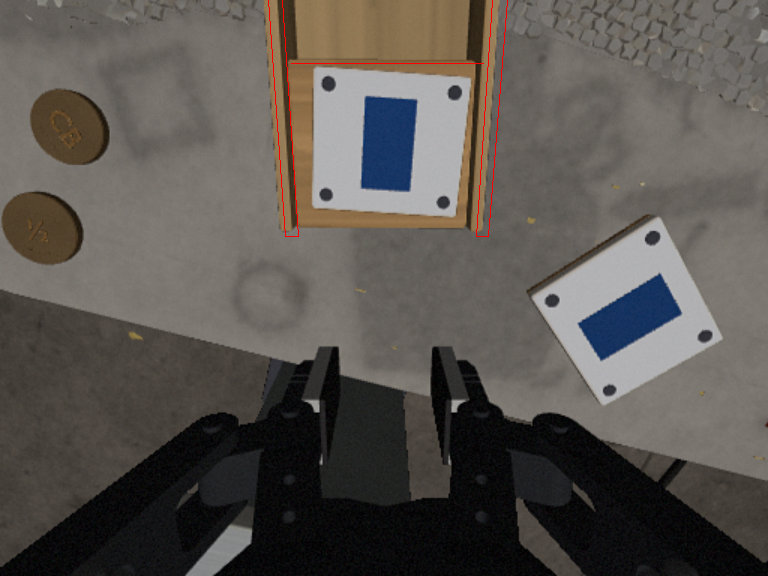

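```bash
cat >> h.py <<'E'
f=np.array([.6354,.0695,np.radians(15.8)])
def go(robot,x,z,v=.1,fs=None,pitch=0,y=0.):
    return robot.line_to(F2W(f,[(x,y,z)])[0],[180,pitch,15.8],velocity=v,f_stop=fs)
def snap(vision,n):
    for c in("scene","top"):
        im=vision.grab_frame(c); o,w=((170,160),(140,100)) if c=="scene" else ((160,115),(120,120))
        a=im[o[1]:o[1]+w[1],o[0]:o[0]+w[0]]; a=cv2.resize(a,None,fx=5,fy=5,interpolation=cv2.INTER_CUBIC)
        cv2.imwrite(f"pics/{n}_{c}.png",cv2.cvtColor(a,cv2.COLOR_RGB2BGR))
E
python3 - <<'E'
from station import *
from h import *
np.set_printoptions(precision=4,suppress=True)
go(robot,-.190,.05,.2)
print(go(robot,-.190,.0,.03,fs=3), robot.current_tool_pos(), robot.current_contact_force(), robot.current_time_s())
E
```

```text
True [0.4525 0.0178 0.0163] [-0.8468  0.1986  4.8263] 5.0417
```

```bash
python3 - <<'E'
from station import *
from h import *
np.set_printoptions(precision=3,suppress=True)
go(robot,-.190,.068,.15)
F0=robot.current_contact_force()
go(robot,-.155,.068,.08); print(robot.current_contact_force()-F0)
go(robot,-.125,.068,.05); print(robot.current_contact_force()-F0)
go(robot,-.108,.068,.04); print(robot.current_contact_force()-F0)
snap(vision,"a"); print(robot.current_time_s())
E
```

```text
[0.485 0.333 0.265]
[0.46  0.42  0.385]
[0.551 0.791 0.065]
7.5583
```

View pics/a_scene.png

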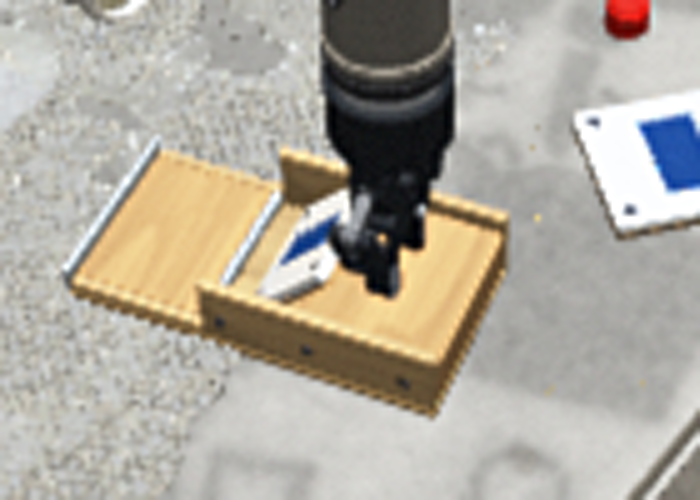

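View pics/a_top.png

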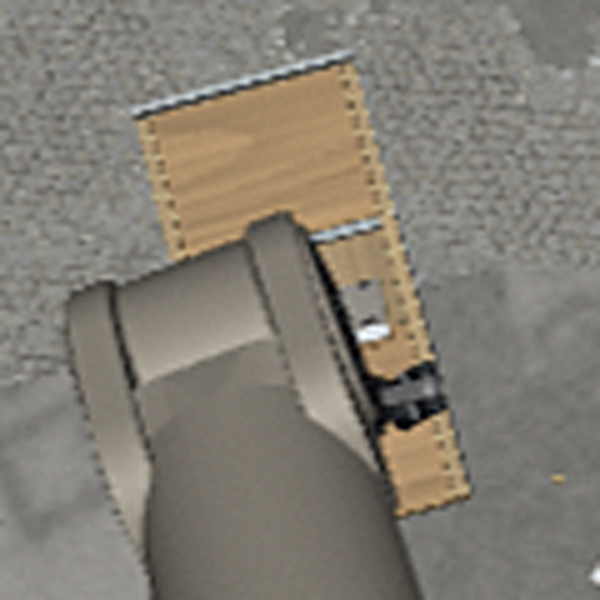

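The scene view shows the panel has tipped, nose down (white edge near (300,270) in the crop). I'll look again from the wrist and the scene for where it settles.

```bash
cat >> h.py <<'E'
def wsnap(vision,robot,n):
    d=np.r_[robot.current_tool_pos(),robot.current_eef_rot()]
    im=vision.grab_frame("wrist"); cv2.imwrite(f"pics/{n}_w.png",cv2.cvtColor(im,cv2.COLOR_RGB2BGR)); np.save(f"{n}.npy",d)
E
python3 - <<'E'
from station import *
from h import *
wsnap(vision,robot,"b"); snap(vision,"b")
print(robot.current_contact_force(), robot.current_time_s())
E
```

```text
[0.13262986 0.46419505 0.32009969] 7.7083
```

View pics/b_w.png

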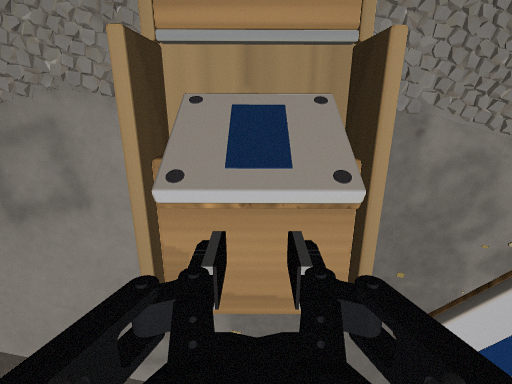

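View pics/b_scene.png

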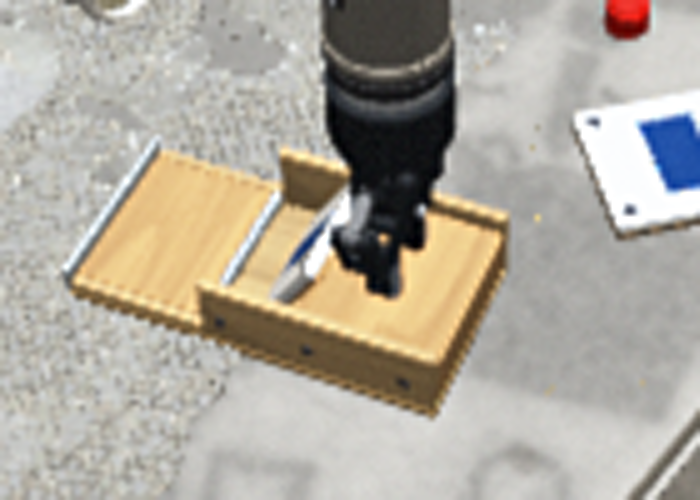

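```bash
cat >> h.py <<'E'
def tiltpts(a,th,y=0):
    # cork nose corner A=(-a,8mm); returns cork nose, white nose, cork rear, white rear (fixture frame, m)
    u=np.array([-np.cos(th),np.sin(th)]); n=np.array([np.sin(th),np.cos(th)]); A=np.array([-a,.008])
    return [np.array([p[0],y,p[1]]) for p in (A,A+.012*n,A+.08*u,A+.08*u+.012*n)]
E
python3 - <<'E'
from station import *
from h import *
wsnap(vision,robot,"c"); print(robot.current_time_s())
c=vision.calibration("wrist"); d=np.load("c.npy"); E=wristE(c['T_tool_cam'],d[:3],d[3:])
print("fix wall row,deck edge row",proj(F2W(f,[(0,0,.02),(-.06,.054,.048),(-.06,-.054,.048)]),c['mtx'],E))
for a in (.007,.012,.016,.02,.025,.03):
    th=np.arctan2(.04,.06-a); print(a,np.degrees(th),proj(F2W(f,tiltpts(a,th)),c['mtx'],E)[1:,1])
a=cv2.imread("pics/b_w.png"); b=cv2.imread("pics/c_w.png"); print(np.abs(a.astype(int)-b).mean())
E
```

```text
7.7583
fix wall row,deck edge row [[258.16534462  40.78381718]
 [153.83441274 159.16225272]
 [362.48595751 159.34919393]]
0.007 37.04247477308286 [ 41.16231105 183.89082375 174.84869743]
0.012 39.80557109226519 [ 50.29138107 190.68685584 180.91641341]
0.016 42.27368900609374 [ 57.41330691 195.72479207 185.19254119]
0.02 45.00000000000001 [ 64.37673929 200.30422597 188.82271978]
0.025 48.81407483429036 [ 72.86489573 205.1855053  192.21014584]
0.03 53.13010235415599 [ 81.12643118 208.81602326 193.95413627]
3.606353759765625
```

View pics/c_w.png

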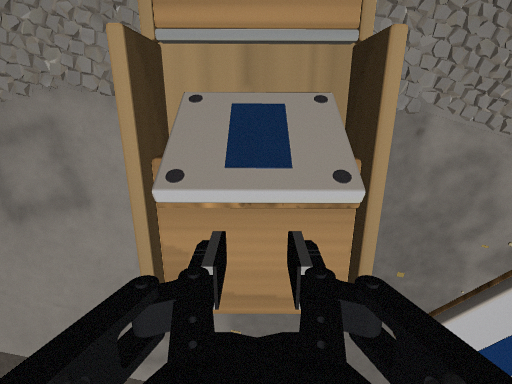

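```bash
python3 - <<'E'
from station import *
from h import *
robot.pause(.4); wsnap(vision,robot,"d"); print(robot.current_time_s(),robot.current_contact_force())
c=vision.calibration("wrist"); d=np.load("d.npy"); E=wristE(c['T_tool_cam'],d[:3],d[3:])
def r(p):
    P=tiltpts(p[0],p[2]); P=[q+[0,0,p[1]] for q in P]
    return proj(F2W(f,P),c['mtx'],E)[1:,1]-[94,202,190]
s=least_squares(r,[.03,0,.8],x_scale=[.01,.01,.1]); print(s.x,np.degrees(s.x[2]),s.fun, tiltpts(s.x[0],s.x[2]))
E
```

```text
8.2083 [-0.62720694 -0.42775918 -0.16096216]
[ 0.03672782 -0.02892771  0.91181412] 52.24310064206543 [-9.94759830e-14 -1.33582034e-12  2.24531505e-12] [array([-0.03672782,  0.        ,  0.008     ]), array([-0.02724043,  0.        ,  0.01534775]), array([-0.08571282,  0.        ,  0.07124927]), array([-0.07622543,  0.        ,  0.07859702])]
```

View pics/d_w.png

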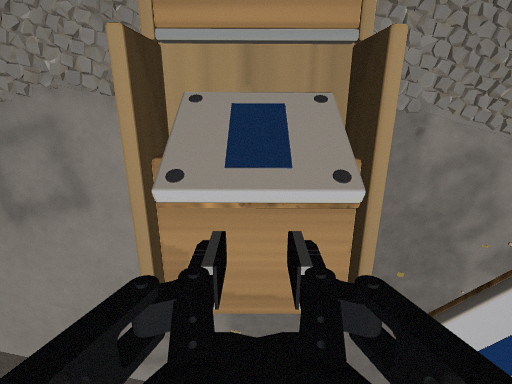

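```bash
python3 - <<'E'
import cv2
a=cv2.imread("pics/d_w.png")[80:220,135:385]; cv2.imwrite("pics/dz.png",cv2.resize(a,None,fx=3.2,fy=3.2,interpolation=cv2.INTER_CUBIC))
a=cv2.imread("pics/b_scene.png")[100:350,150:500]; cv2.imwrite("pics/bz.png",cv2.resize(a,None,fx=2,fy=2,interpolation=cv2.INTER_CUBIC))
E
```

```text
(no output)
```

View pics/dz.png

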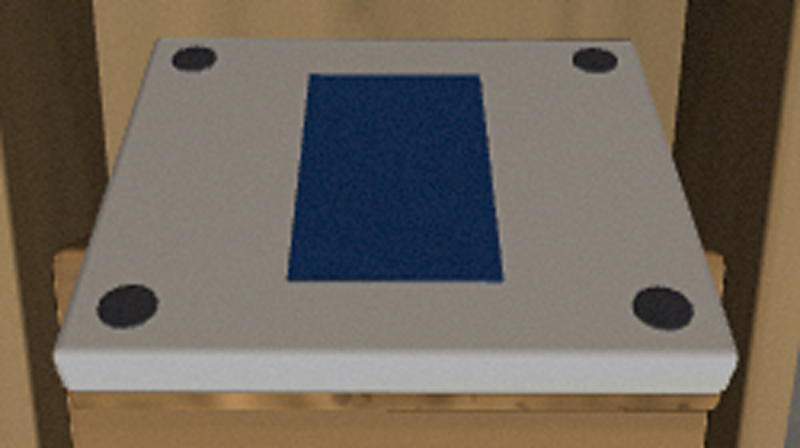

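View pics/bz.png

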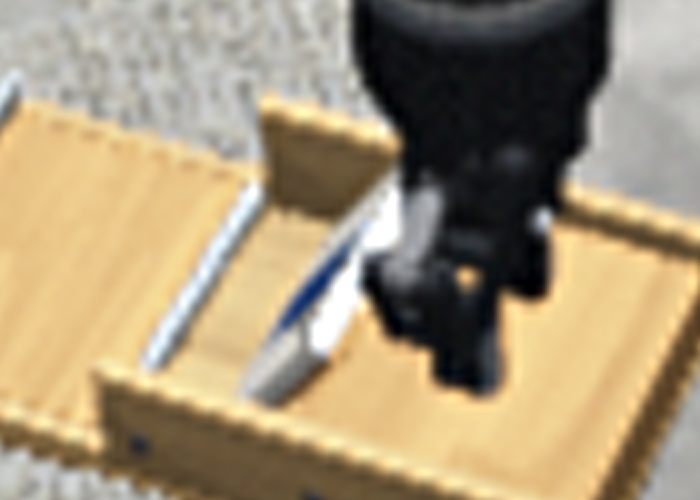

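The close-up shows the panel resting at about 57° on the deck edge, with its nose stuck about 30 mm short of the wall (nose row 92, wall row 41). Pushing the raised edge now would stand it up too early. I'll press lightly on the white face from the groove side so it lies flatter and the nose slides to the wall.

```bash
python3 - <<'E'
from station import *
from h import *
np.set_printoptions(precision=4,suppress=True)
def C(a,s=.012):
    th=np.arctan2(.04,.06-a); W=tiltpts(a,th)[3]; return W[0]+s*np.cos(th),W[2]-s*np.sin(th)
go(robot,-.108,.130,.25)
x,z=C(.036); print(x,z)
go(robot,x+.011+.022,.130,.25)
go(robot,x+.011+.022,z+.016,.2)
F0=robot.current_contact_force()
print(go(robot,x+.011,z+.016,.05,fs=6),robot.current_contact_force()-F0)
for a in (.03,.024,.018,.012,.008):
    x,z=C(a); st=go(robot,x+.011-.001,z+.016-.001,.06,fs=8); print(a,x,z,st,robot.current_contact_force()-F0)
    if st: break
wsnap(vision,robot,"e"); snap(vision,"e"); print(W2F(f,robot.current_tool_pos()),robot.current_time_s())
E
```

```text
-0.06069579626052127 0.07248346801358332
False [-0.0507 -0.398  -0.2471]
0.03 -0.061200000000000004 0.06960000000000001 False [ 0.4665 -0.4743 -0.1549]
0.024 -0.06057007199536058 0.06657157872427671 False [ 2.1621 -0.2454 -0.0908]
0.018 -0.0589655172413793 0.06358620689655173 False [ 1.8467 -0.0929  1.9678]
0.012 -0.05655683421664781 0.060751194532353135 False [ 2.4637 -0.5262  3.0289]
0.008 -0.05458190212891648 0.0589718196070343 False [ 1.9653 -0.2052  4.4384]
[[-0.044   0.0001  0.0742]] 11.4333
```

View pics/e_w.png

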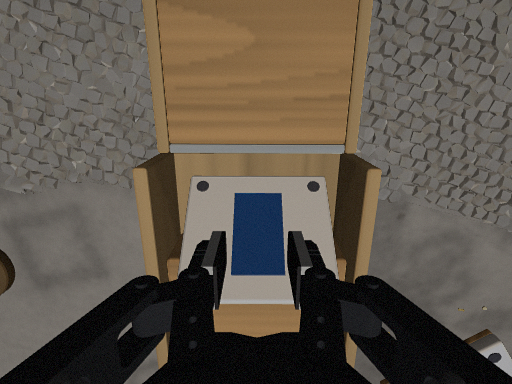

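View pics/e_scene.png

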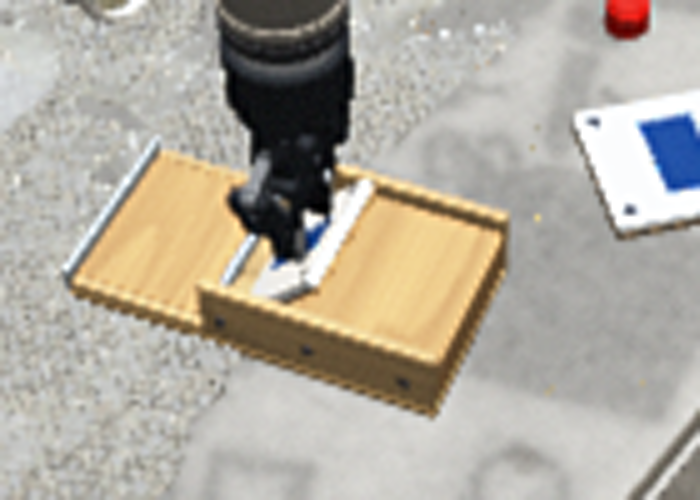

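```bash
python3 - <<'E'
from station import *
from h import *
c=vision.calibration("wrist"); d=np.load("e.npy"); E=wristE(c['T_tool_cam'],d[:3],d[3:])
print(proj(F2W(f,[(0,0,.02)]),c['mtx'],E))
# general: panel on deck edge at distance s from nose, angle th
for s in (.047,.052,.056,.060,.065):
  for th in np.radians([34,38,42,46,50]):
    A=np.array([-.06+s*np.cos(th),.048-s*np.sin(th)]); P=[q+[A[0],0,A[1]-.008] for q in tiltpts(0,th)]
    print(s,np.degrees(th).round(),(A*1000).round(1),proj(F2W(f,P),c['mtx'],E)[1:,1].round(1),proj(F2W(f,P[1]+[0,.045,0]),c['mtx'],E)[0,0].round())
E
```

```text
[[258.10705705 154.36017158]]
0.047 34.0 [-21.   21.7] [181.1 320.1 323.8] 185.0
0.047 38.0 [-23.   19.1] [181.6 320.6 322.6] 186.0
0.047 42.0 [-25.1  16.6] [182.5 320.8 321.1] 187.0
0.047 46.0 [-27.4  14.2] [183.7 320.7 319.2] 189.0
0.047 50.0 [-29.8  12. ] [185.2 320.3 316.9] 190.0
0.052 34.0 [-16.9  18.9] [173.4 310.7 313.6] 185.0
0.052 38.0 [-19.  16.] [174.2 311.1 312.3] 187.0
0.052 42.0 [-21.4  13.2] [175.5 311.1 310.6] 188.0
0.052 46.0 [-23.9  10.6] [177.1 310.9 308.7] 189.0
0.052 50.0 [-26.6   8.2] [178.9 310.4 306.4] 191.0
0.056 34.0 [-13.6  16.7] [167.3 303.3 305.6] 186.0
0.056 38.0 [-15.9  13.5] [168.5 303.5 304.2] 187.0
0.056 42.0 [-18.4  10.5] [170.  303.5 302.5] 189.0
0.056 46.0 [-21.1   7.7] [171.9 303.3 300.5] 190.0
0.056 50.0 [-24.    5.1] [174.1 302.8 298.3] 191.0
0.06 34.0 [-10.3  14.4] [161.3 296.  297.8] 186.0
0.06 38.0 [-12.7  11.1] [162.8 296.1 296.3] 188.0
0.06 42.0 [-15.4   7.9] [164.6 296.1 294.5] 189.0
0.06 46.0 [-18.3   4.8] [166.8 295.8 292.6] 191.0
0.06 50.0 [-21.4   2. ] [169.3 295.4 290.4] 192.0
0.065 34.0 [-6.1 11.7] [153.9 287.  288.1] 187.0
0.065 38.0 [-8.8  8. ] [155.7 287.1 286.5] 188.0
0.065 42.0 [-11.7   4.5] [158.  286.9 284.8] 190.0
0.065 46.0 [-14.8   1.2] [160.6 286.7 282.9] 192.0
0.065 50.0 [-18.2  -1.8] [163.4 286.3 280.9] 193.0
```

```bash
python3 - <<'E'
from station import *
from h import *
np.set_printoptions(precision=4,suppress=True)
def C(a,s=.006):
    th=np.arctan2(.04,.06-a); W=tiltpts(a,th)[3]; return W[0]+s*np.cos(th),W[2]-s*np.sin(th)
go(robot,-.036,.076,.1)
x,z=C(.025)
go(robot,-.036,z+.016,.1)
F0=robot.current_contact_force()
print(go(robot,x+.011,z+.016,.06,fs=6),robot.current_contact_force()-F0)
for a in (.02,.016,.012,.008,.006):
    x,z=C(a); st=go(robot,x+.011-.003,z+.016-.003,.06,fs=9); print(a,x,z,st,robot.current_contact_force()-F0)
    if st: break
wsnap(vision,robot,"g"); snap(vision,"g"); print(W2F(f,robot.current_tool_pos()),robot.current_time_s())
c=vision.calibration("wrist"); d=np.load("g.npy"); E=wristE(c['T_tool_cam'],d[:3],d[3:])
print(proj(F2W(f,[(0,0,.02)]),c['mtx'],E)[0,1])
for a in (.007,.010,.015,.02,.025):
    th=np.arctan2(.04,.06-a); print(a,np.degrees(th),proj(F2W(f,tiltpts(a,th)),c['mtx'],E)[1:,1])
E
```

```text
False [ 0.4141  0.6275 -0.0269]
0.02 -0.06384062043356595 0.06881118318204309 False [3.1284 1.196  2.0705]
0.016 -0.06268349190334409 0.06665706763647845 False [2.6006 1.3211 4.967 ]
0.012 -0.06116616189423207 0.06459230093034002 False [3.457  2.5684 6.4575]
0.008 -0.05933764606354408 0.06263008417213245 False [2.4164 1.4455 9.0309]
0.006 -0.058320501700002345 0.06168952506644152 False [2.0021 1.6019 8.6716]
[[-0.0481  0.0002  0.0769]] 13.7917
147.43199625501387
0.007 37.04247477308286 [146.4814 275.9911 274.9678]
0.01 38.659808254090095 [150.6114 280.1298 278.7536]
0.015 41.6335393365702 [157.3334 286.8438 284.7273]
0.02 45.00000000000001 [163.8505 293.2227 290.1371]
0.025 48.81407483429036 [170.1616 299.0904 294.7556]
```

View pics/g_w.png

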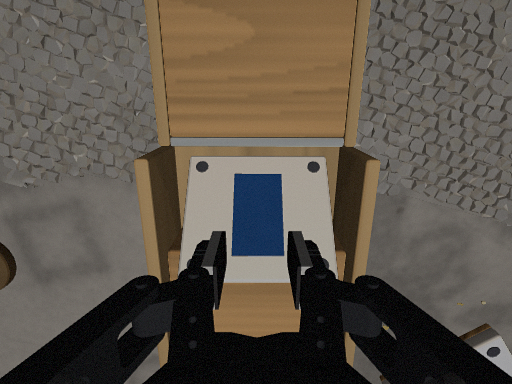

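View pics/g_scene.png

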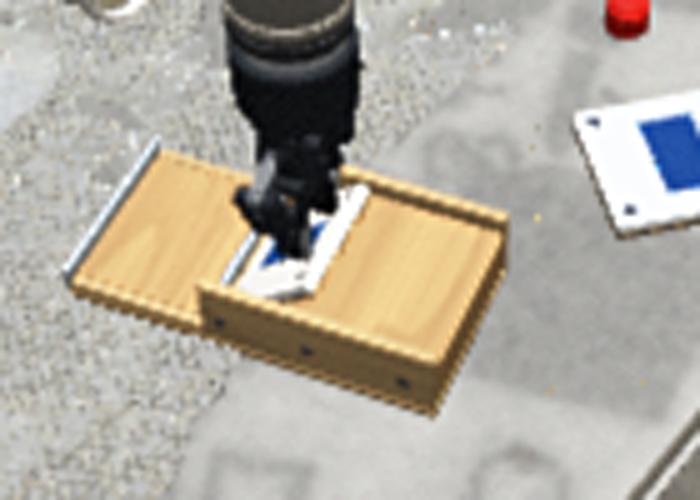

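The nose is now at row 157, against 150 at the wall: about 41°, with roughly 7 mm left. I'll go behind and push the rear edge gently down along the slope until the force shows it against the wall.

```bash
cat >> h.py <<'E'
def tipf(robot,x,z,v=.06,fs=None): # front-bottom corner of the tip to fixture (x,z)
    return go(robot,x-.011,z+.016,v,fs)
E
python3 - <<'E'
from station import *
from h import *
np.set_printoptions(precision=4,suppress=True)
tipf(robot,-.03,.098,.2)
tipf(robot,-.083,.098,.25)
tipf(robot,-.081,.074,.15)
F0=robot.current_contact_force()
print(tipf(robot,-.073,.067,.04,fs=10),robot.current_contact_force()-F0)
st=tipf(robot,-.064,.0575,.03,fs=10); print(st,robot.current_contact_force()-F0,W2F(f,robot.current_tool_pos()))
wsnap(vision,robot,"i"); snap(vision,"i"); print(robot.current_time_s())
c=vision.calibration("wrist"); d=np.load("i.npy"); E=wristE(c['T_tool_cam'],d[:3],d[3:])
print(proj(F2W(f,[(0,0,.02)]),c['mtx'],E)[0,1])
for a in (.007,.010,.015,.02,.025):
    th=np.arctan2(.04,.06-a); print(a,np.degrees(th),proj(F2W(f,tiltpts(a,th)),c['mtx'],E)[1:,1])
E
```

```text
False [ 0.4065  0.2238 -0.6719]
True [-0.4963 -0.5906  5.3158] [[-0.0766 -0.0001  0.0748]]
15.8
100.276180332419
0.007 37.04247477308286 [ 99.8407 234.0321 229.8937]
0.01 38.659808254090095 [104.5054 238.1383 233.6295]
0.015 41.6335393365702 [112.1027 244.7055 239.4153]
0.02 45.00000000000001 [119.4782 250.8042 244.4882]
0.025 48.81407483429036 [126.6346 256.2353 248.5973]
```

View pics/i_w.png

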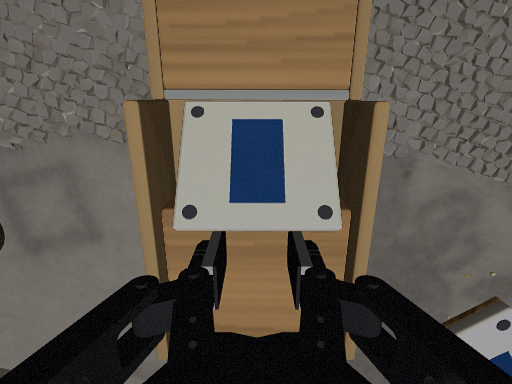

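View pics/i_scene.png

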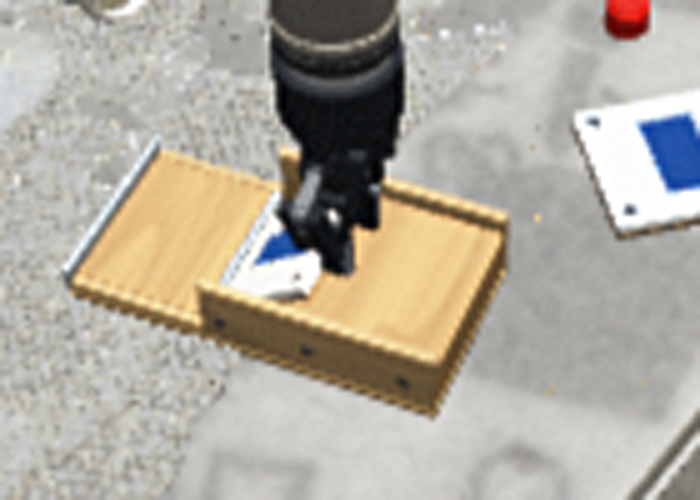

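The nose is now at row 101, on the wall line (100), at about 37.5°. Next I get behind the raised edge at deck height and follow the arc.

```bash
python3 - <<'E'
from station import *
from h import *
np.set_printoptions(precision=3,suppress=True)
tipf(robot,-.090,.072,.15)
tipf(robot,-.090,.0507,.1)
F0=robot.current_contact_force()
print(tipf(robot,-.0715,.0507,.04,fs=3),robot.current_contact_force()-F0)
for deg in (40,44,48,52):
    th=np.radians(deg); x,z=-.012*np.sin(th)-.08*np.cos(th),.008+.08*np.sin(th)
    st=tipf(robot,x+.001,z-.0055,.05,fs=15); print(deg,st,robot.current_contact_force()-F0)
    if st: break
wsnap(vision,robot,"k"); snap(vision,"k"); print(robot.current_time_s())
E
```

```text
False [-0.401 -1.754  0.58 ]
40 False [-3.639 -1.227  2.655]
44 False [-5.527 -1.153  4.546]
48 False [-6.083 -2.003  4.934]
52 False [-6.416 -1.211  5.996]
18.2667
```

View pics/k_w.png

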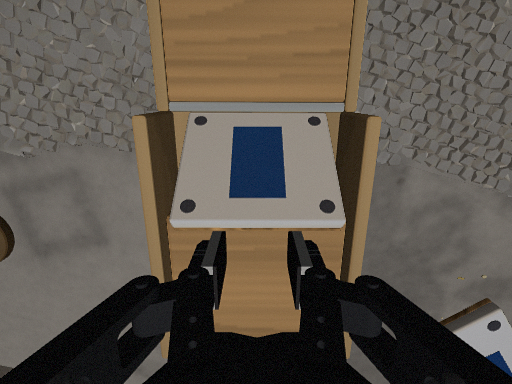

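View pics/k_scene.png

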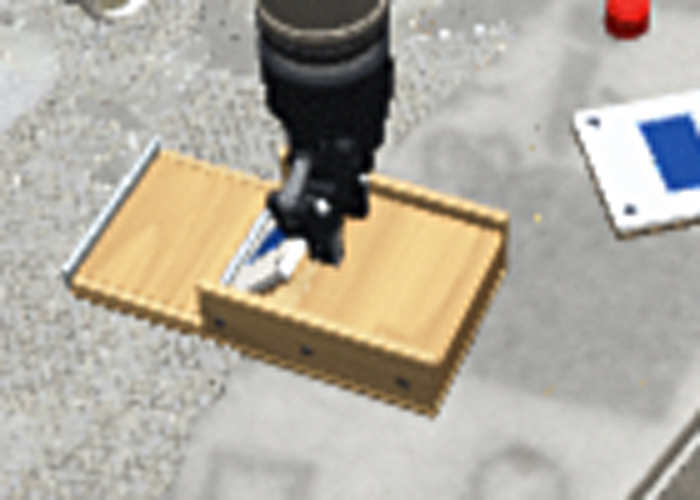

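It is rising with its nose at the wall. Continuing the arc.

```bash
python3 - <<'E'
from station import *
from h import *
np.set_printoptions(precision=3,suppress=True)
for deg in (57,62,67,72,77):
    th=np.radians(deg); x,z=-.012*np.sin(th)-.08*np.cos(th),.008+.08*np.sin(th)
    st=tipf(robot,x+.001,z-.006-.0001*(deg-52),.05,fs=15); print(deg,st,robot.current_contact_force())
    if st: break
wsnap(vision,robot,"l"); snap(vision,"l"); print(robot.current_time_s())
E
```

```text
57 False [-1.975 -1.139  1.658]
62 False [-0.383 -0.926 -0.055]
67 False [ 0.166 -1.072  0.869]
72 False [-0.306  0.94   0.789]
77 False [-0.252 -0.437 -0.297]
19.8
```

View pics/l_w.png

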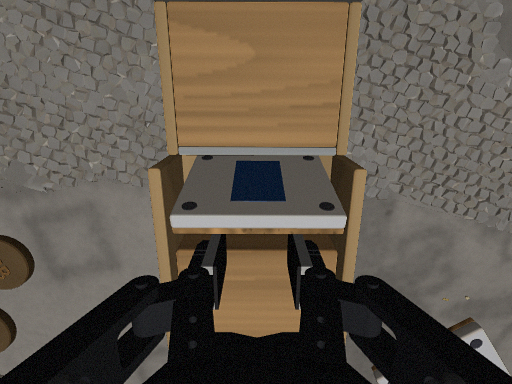

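View pics/l_scene.png

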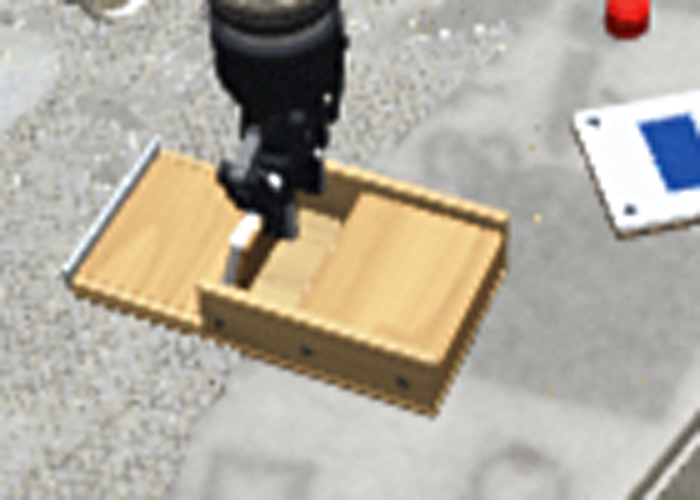

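It stands near 77°, nose at the wall, with no wedging force. Now the level push.

```bash
python3 - <<'E'
from station import *
from h import *
np.set_printoptions(precision=3,suppress=True)
for x in (-.012,.0,.008,.016):
    st=tipf(robot,x,.077,.04,fs=15); print(x,st,robot.current_contact_force())
    if st: break
robot.pause(.3)
wsnap(vision,robot,"m"); snap(vision,"m"); print(robot.current_time_s())
E
```

```text
-0.012 False [-0.209 -0.52   0.433]
0.0 False [ 0.063 -0.122 -0.03 ]
0.008 False [0.3   0.482 0.155]
0.016 False [ 0.268 -0.645  0.163]
21.9667
```

View pics/m_w.png

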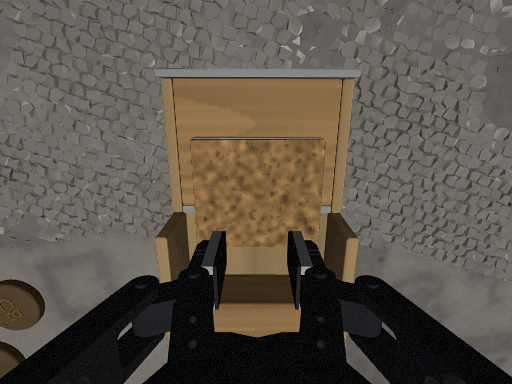

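View pics/m_scene.png

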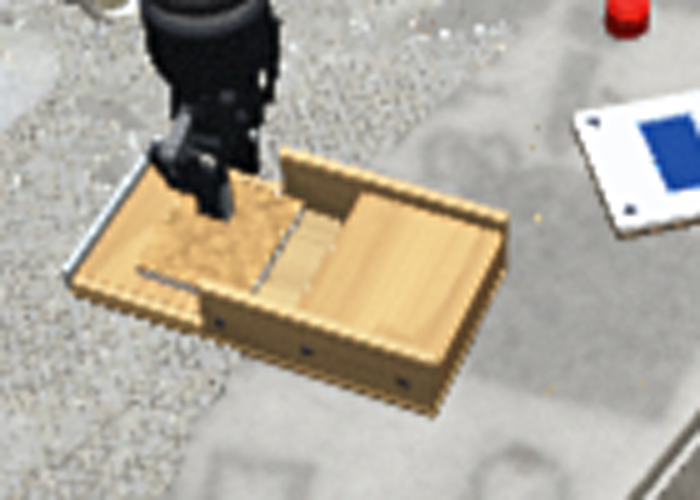

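It flipped: cork is up on the ledge, but its near edge (row 246) overhangs the wall (row 208). I'll measure that and push it gently fully onto the ledge.

```bash
python3 - <<'E'
from station import *
from h import *
np.set_printoptions(precision=3,suppress=True)
c=vision.calibration("wrist"); d=np.load("m.npy"); E=wristE(c['T_tool_cam'],d[:3],d[3:])
print(W2F(f,backproj([(190,138),(324,138),(322,246),(195,246)],.032,c['mtx'],E))*1000)
tipf(robot,.0,.080,.2); tipf(robot,-.034,.080,.2); tipf(robot,-.034,.025,.2)
print(robot.current_contact_force())
print(tipf(robot,-.020,.025,.06,fs=8))
print(tipf(robot,.004,.025,.04,fs=8),robot.current_contact_force(),W2F(f,robot.current_tool_pos()))
wsnap(vision,robot,"n"); print(robot.current_time_s())
E
```

```text
[[ 58.229  43.982  32.   ]
 [ 58.292 -42.916  32.   ]
 [-20.252 -47.186  32.   ]
 [-20.379  45.884  32.   ]]
[ 0.339  1.121 -0.169]
False
False [0.868 1.191 0.642] [[-0.006  0.     0.041]]
24.1417
```

View pics/n_w.png

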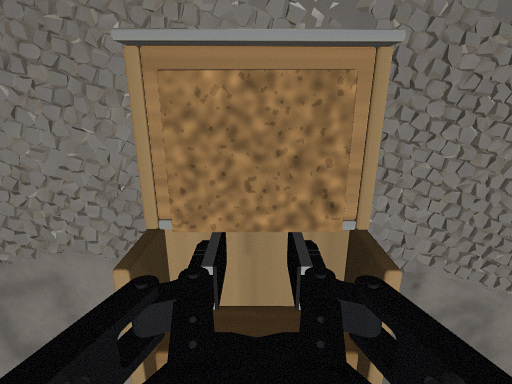

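```bash
python3 - <<'E'
from station import *
from h import *
np.set_printoptions(precision=1,suppress=True)
c=vision.calibration("wrist"); d=np.load("n.npy"); E=wristE(c['T_tool_cam'],d[:3],d[3:])
print(W2F(f,backproj([(256,69),(256,232)],.032,c['mtx'],E))*1000, W2F(f,backproj([(165,229),(165,221),(256,45)],.02,c['mtx'],E))*1000)
E
```

```text
[[83.8  1.2 32. ]
 [ 5.5  1.2 32. ]] [[ 1.4 52.6 20. ]
 [ 6.3 52.1 20. ]
 [95.2  1.3 20. ]]
```

Panel x now runs from 5 to 84 mm in the fixture's frame (ledge 0 to 95), so it is wholly on the ledge. I retract and check.

```bash
python3 - <<'E'
from station import *
from h import *
tipf(robot,-.015,.026,.1); tipf(robot,-.02,.12,.25); go(robot,-.2,.26,.35)
robot.pause(.3)
for n in("scene","top"):
    im=vision.grab_frame(n); cv2.imwrite(f"pics/{n}_end.png",cv2.cvtColor(im,cv2.COLOR_RGB2BGR))
    for l in("panel","red_cap","wax_jar","medallion_a"): print(n,l,recognise(l,n))
wsnap(vision,robot,"z"); print(robot.current_time_s())
E
```

```text
scene panel [{'rect': [208.4, 205.8, 32.4, 26.1], 'p': 0.86}, {'rect': [306.5, 191.8, 39.3, 32.2], 'p': 0.73}]
scene red_cap []
scene wax_jar [{'rect': [298.1, 141.5, 12.7, 18.2], 'p': 0.56}]
scene medallion_a [{'rect': [216.8, 278.4, 16.0, 16.7], 'p': 0.81}, {'rect': [231.2, 298.5, 22.3, 21.0], 'p': 0.68}, {'rect': [203.9, 203.2, 32.2, 28.7], 'p': 0.27}, {'rect': [297.1, 161.8, 9.3, 11.7], 'p': 0.17}]
top panel [{'rect': [307.4, 228.6, 58.5, 57.3], 'p': 0.71}, {'rect': [211.5, 150.1, 31.6, 32.6], 'p': 0.64}, {'rect': [220.5, 172.2, 64.2, 87.7], 'p': 0.61}]
top red_cap []
top wax_jar [{'rect': [214.0, 149.4, 35.4, 34.8], 'p': 0.67}, {'rect': [375.1, 169.4, 23.3, 21.6], 'p': 0.65}, {'rect': [221.2, 172.8, 67.3, 92.5], 'p': 0.15}]
top medallion_a [{'rect': [151.2, 219.0, 12.7, 19.8], 'p': 0.63}, {'rect': [144.3, 244.3, 19.5, 18.6], 'p': 0.53}]
26.6083
```

View pics/scene_end.png

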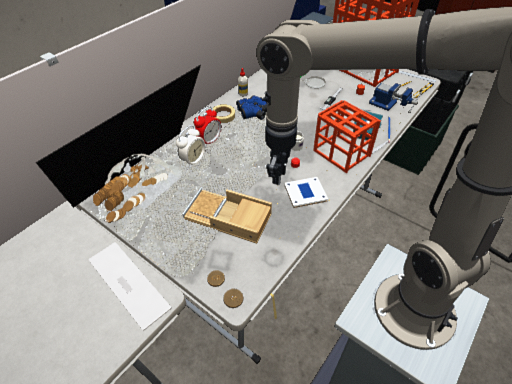

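View pics/top_end.png

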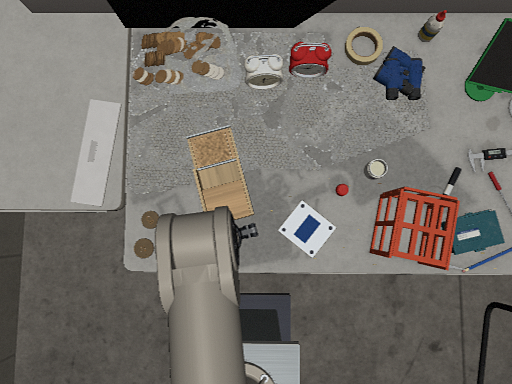

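The panel lies flat, cork side up, on the far ledge (top view (212,150)). The cap (342,189), jar (376,169), medallions (150,219) and (144,247), and the look-alike panel (307,228) are all where they started. The arm is clear, so I hand in.

```bash
python3 -c "
from station import *
workorder.close_job(); print(robot.current_time_s())"
```

```text
the job is handed in; nothing more can be done
the job is handed in; nothing more can be done
```

The panel is turned over and lies flat, cork side up, on the far ledge. I handed the job in about 27 s into the 42 s allowed.

**How it went:**
- **Into the groove:** I pushed the panel off the near deck with the fingertips and it tipped nose down. It stuck at about 57°, with its nose roughly 30 mm short of the stop wall.
- **Extra step, not in the instructions:** I pressed lightly on its white face from the groove side, then on its rear edge, until the nose reached the wall at about 37°. It was not pinched or lifted.
- **Over the wall:** I followed the raised edge up in an arc to about 77°, then a level push toppled it over the wall.
- **Onto the ledge:** It landed overhanging the wall by about 20 mm, so I pushed it on until it was fully on the ledge.

**Last checks:**
- **Panel:** Before I withdrew the fingers, it measured 5 to 84 mm along the 0 to 95 mm ledge. The pictures after retreating show it flat on the ledge and the gripper clear.
- **Other things on the table:** The jar, cap, medallions and larger look-alike panel looked unmoved in the before and after pictures.
- **Forces:** The highest contact force I read was about 10 N.
- **Recognition misses:** The recogniser did not find the red cap in the last pictures, though it shows plainly at its old place. It also called the cork panel a wax jar in one view. For both I went by the pictures.

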